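# Register a count on the colony counter and store it

## Robot

A 7-joint arm with a two-finger parallel gripper is mounted at the origin on the work surface. World frame = base frame: x ahead of the robot, y to its left, z up, the work surface at z = 0. Lengths are in m, angles in rad, forces in N, time in s.
With the tool pointing down it reaches from about 0.4 to 0.85 m from the base axis. Payload 4.5 kg.
Tool frame: the origin (TCP) lies midway between the tips of the shut fingers; the grasp point (between the pads) lies 19 mm behind it; z points along the fingers, y is the line along which they close (so a half turn about z gives the same grasp; the last joint's range is limited). The gripper opens to 88 mm and grips with 3 to 60 N. Pads are 18 mm wide; open, the fingers measure 123 mm over their backs; the gripper's body (75 mm by 187 mm) begins 45 mm behind the grasp point.
Start: joints at [-1.122, 0.689, -0.195, 1.565, 0.157, 0.902, -0.215], TCP at [0.252, 0.572, 0.239] pointing down, gripper open.
Joint ranges: [-3.01, 3.01], [-0.46, 2.08], [-1.47, 1.51], [0.13, 2.56], [-1, 4.14], [0.04, 2.09], [-2.66, 2.66]. Speed limits (rad/s): [2.57, 2.57, 3.14, 3.14, 3.14, 3.14, 3.14].

## Interface

Orientations are given as a unit quaternion [x, y, z, w].
In Python, from plant import r gives the robot as it stands.
- The arm moves only by the tool carry_out, never from a script. Its argument "plan" is a list of rows, each an object with "rot": the turn, a rotation vector about the tool's x, y, z in rad, a list of three; "xyz": the shift along the tool's x, y, z in m, a list of three; "grip": the closure in counts, from 0 (fully open) to 255 (shut). In form: [{"rot": [wx, wy, wz], "xyz": [dx, dy, dz], "grip": grip}, ...]. A call has 1 to 8 rows; each row is the pose to reach, as a shift and turn from the pose commanded when the call began, along the tool's axes at that moment; what a row does not reach only later rows make up. A row lasts 1/12 s, in which the tool goes at most 41.7 mm and 7.16 degrees, less where a joint would pass 70% of its speed; a pose out of reach is approached as far as the arm can. A call with a gripper value outside its range is refused whole. The fingers move at their own pace and stop on an object; "squeeze" is the grip in N (left out, the last holds). Time passes only in rows, so rows that repeat a pose let the fingers close. It gives the time, the measured TCP pose, the force, the opening and the grip force at its end, in the units of the state.
- r.get_state(): the state, without advancing time (a new reading comes with each control period).
- r.snapshot(name): name is "scene" or "top"; returns the picture (400x640x3 uint8, red, green, blue); there is no depth.
- r.camera_params(name): a dict with "fx", "fy", "cx", "cy" (pixels), "position" and "attitude" of the camera in the world. Camera axes: x right, y down, z forward; pixel columns grow to the right and rows downward; lengths in m; the calibration is good to about 2 mm. A picture is of the moment at which its call begins. camera_params takes no time and is no camera call.
- r.finish_job(): hands the job in; it is judged then, once.
The state is a dict: "clock": time; "q": joint angles; "qd": joint speeds; "joint_torque": joint torques, N m; "tool_pos": TCP position; "eef_rot": TCP orientation; "contact_force": force on the tool from outside, world axes, zero at the start; "moment": the same for the moment, N m; "opening": opening from 0.0 (shut) to 1.0 (fully open); "finger_force": force on a finger pad.
Only numpy, scipy, OpenCV 4.12 (cv2) and the standard library are available. Lean on these libraries where they do the work, as an engineer would, in place of code of your own. Each camera call takes 0.05 s, during which the arm holds its last target. There are 200 camera calls.

## Task

Register a count on the colony counter and store it: with the fingertips, press gently on the lid of the dish that lies on the counter's round stage until the stage has gone well down, and let it come back up; then press the long bar-shaped key of the keypad well down, let it come back up and withdraw. Leave the round key, the square key and everything else on the bench alone, and do not lift the dish or push it off its stage.

Things in the scene. Friction and masses are not known exactly. Their poses are not given: they have to be found in the camera images.
- dish_top (a point): Centre of the top of the lid of the dish on the counter: a loose, closed culture dish, red with a pale rim, 90 mm in diameter and 16 mm high, about 50 g, lying flat on the round stage. Its lid is flat and is 74 mm above the table while the stage is up. The dish sinks with the stage when pressed.
- stage_center (a point): Fixed point at the centre of the upper face of the counter's round stage (with the stage up), 58 mm above the table, where the dish's underside rests. The counter is a white casing 170 x 200 mm, 48 mm high, fixed to the table; the axes of this point are the casing's: x towards its back, y along its 200 mm length, z up. The stage centre lies 25 mm to the -y side of the casing's centre. Three steel posts around the dish stand 2 mm below its lid.
- stage (a joint): How far the spring-borne stage has sunk, m: 0 up, 0.005 at its stop. It moves straight down; it needs about 2 N to start and 7 N on the dish for the stop. A count registers from 0.0025 on. It springs back when let go. More than 25 N on the lid cracks it.
- bar_top (a point): Centre of the top of the long bar-shaped key (white, 46 mm along this point's x, 14 mm along y), 45 mm above the table. It stands 13 mm proud of its grey 54 mm square module. The three key modules sit in a row, 60 mm apart, in any order, on a black keypad 85 x 200 mm, 20 mm high, fixed to the table.
- key_bar (a joint): How far the bar-shaped key is pressed straight down, m: 0 up, 0.005 at its stop; about 5 N presses it fully. It works from 0.003 on and springs back when let go.
- round_top (a point): Centre of the top of the round key (white, 28 mm in diameter), 45 mm above the table, on the same keypad. Leave alone.
- key_round (a joint): How far the round key is pressed, m (0 up, 0.005 at its stop, same spring).
- square_top (a point): Centre of the top of the square key (white, 26 mm square), 45 mm above the table, on the same keypad. Leave alone.
- key_square (a joint): How far the square key is pressed, m (0 up, 0.005 at its stop, same spring).
- vial: Bystander: clear vial with white cap, 26 mm in diameter, 42 mm high, standing on the counter's casing beside the stage; origin at the centre of its underside, z up.
- dropper: Bystander: small blue dropper bottle with white tip, 26 mm in diameter, 60 mm high, standing on the table between counter and keypad; origin at the centre of its underside, z up.
- spare_dish: Bystander: another closed dish of the same size (90 mm, 16 mm high) with the same look, lying on the table to one side; origin at the centre of its underside.
- marker: Bystander: marker pen lying on the table to one side, 140 mm along its x, 12 mm thick; origin under its middle.
- stack: Bystander: stack of four dishes, 90 mm in diameter, 65 mm high, at the back; origin at the centre of its underside.
- rack: Bystander: blue tube rack with white-capped tubes, 70 x 200 mm, 87 mm high, at the back; origin at the centre of its underside.
- cup: Bystander: white specimen cup with a red lid, 54 mm in diameter, 62 mm high, at the back; origin at the centre of its underside, z up.
There are look-alikes about, which are no part of the job. Leave any black, green or purple look-alike of the part that bears dish_top alone.

How it is judged:
On the way, in this order (a step that is already met when the one before it is completed fails the run):
1. the fingertips press the dish's lid and the stage sinks by half its travel or more (value of joint stage above 0.0025 m and contact force between the fingers and dish above 0.5 N), for 0.05 s.
2. the dish is let go and the stage is up again (value of joint stage below 0.001 m and contact force between the fingers and dish below 0.1 N), for 0.1 s.
3. the fingertips press the bar key down (value of joint key_bar above 0.003 m and contact force between the fingers and key_bar above 0.5 N), for 0.05 s.
At the end, for the whole second after the job is handed in: The stage and all three keys are up again (within 1 mm), the dish lies flat on the stage within 6 mm of its centre, and every bystander is upright within 20 mm of where it was (value of joint each of stage, key_bar, key_round, key_square below 0.001 m and distance between dish_top and stage_center below 0.019 m and horizontal distance between dish_top and stage_center below 0.006 m and angle between dish_top's own z axis and vertical below 0.1 rad and not (distance of any of vial, dropper, spare_dish, marker, stack, rack, cup from where it was at the start of the episode above 0.02 m or angle between any of vial, dropper, cup's own z axis and vertical above 0.3 rad)); the robot touches nothing.
It fails at once if the round or the square key is pressed (more than 2 mm) (value of joint any of key_round, key_square above 0.002 m).
It fails at once if the dish is pressed with more than 25 N (contact force between the fingers and dish above 25 N).
It fails at once if the dish is lifted more than 6 mm, tipped or pushed off its place on the stage (z of dish_top in the frame of stage_center above 0.022 m or angle between dish_top's own z axis and vertical above 0.2 rad or horizontal distance between dish_top and stage_center above 0.01 m).
It fails at once if a bystander is moved more than 20 mm or tipped (distance of any of vial, dropper, spare_dish, marker, stack, rack, cup from where it was at the start of the episode above 0.02 m or angle between any of vial, dropper, cup's own z axis and vertical above 0.3 rad).
It also fails if it takes over 43 s, if anything falls off the work surface, if the arm or the gripper's body presses on something with over 40 N, if the wrist force passes 120 N, or if a joint passes its speed limit or range.

## Working session

There is one attempt and no reset: what is moved stays moved. The work goes in short steps, Python scripts to look and compute and a tool call to move; the robot and the scene stay as the last step left them, time stands still between calls to the robot, and variables do not carry over. Pictures are saved under pics/ and viewed, at most 10 in all, crops included, and the job is handed in when it is done.

Besides the shell and the picture viewer there is one more tool, called after ">>>" as name(argument=value, ...), one argument or row to a line, values as JSON. carry_out: Moves the arm, as the interface text tells. Its arguments: {"type":"object","properties":{"plan":{"type":"array"},"squeeze":{"type":"number"}},"required":["plan"]}

```bash
mkdir -p pics; python3 - <<'E'
from plant import r
import cv2
for n in("scene","top"):
    cv2.imwrite(f"pics/{n}0.png",r.snapshot(n)[:,:,::-1]); print(r.camera_params(n))
print(r.get_state())
E
```

```text
{'fx': 378.92419990519073, 'fy': 378.92419990519073, 'cx': 323.94214636738167, 'cy': 200.5699013130723, 'position': array([1.07535971, 0.59192152, 0.69464879]), 'attitude': array([ 0.30277327,  0.85192366, -0.39947645, -0.15156844])}
{'fx': 435.9774691954557, 'fy': 435.9774691954557, 'cx': 320.98985296723293, 'cy': 200.89425167722408, 'position': array([ 0.5007405 , -0.00115782,  1.15577618]), 'attitude': array([-0.70112984,  0.71255233, -0.01892597,  0.01810888])}
{'clock': 0.1, 'q': array([-1.12220151,  0.68991178, -0.19452067,  1.5662544 ,  0.15728159,
        0.90248301, -0.21506872]), 'qd': array([ 0.00160976, -0.00221318,  0.0013604 , -0.00369796, -0.00067676,
        0.00047245, -0.00165128]), 'joint_torque': array([-3.73307092e-03, -5.28500748e+01, -1.27194878e+00, -1.53837079e+01,
       -5.26862789e-02,  2.04022683e-03,  3.14949159e-05]), 'tool_pos': array([0.25167976, 0.57145819, 0.23797912]), 'eef_rot': array([ 2.05865561e-01,  9.78579928e-01, -8.25171106e-04, -1.20359596e-04]), 'contact_force': array([0.40921913, 0.68856443, 0.81804392]), 'moment': array([ 0.04028436, -0.05985988,  0.01932151]), 'finger_force': 0.0, 'opening': 0.998231739481869}
```

View pics/top0.png

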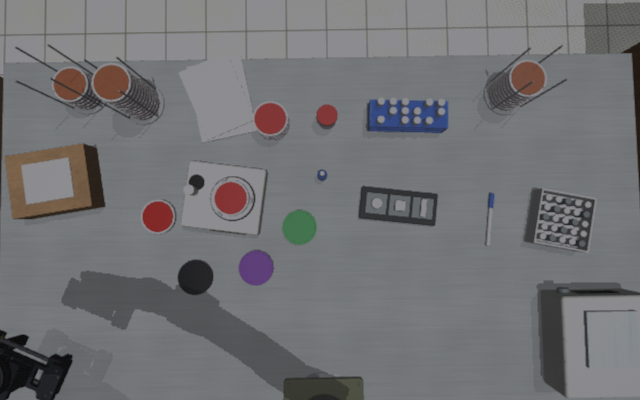

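View pics/scene0.png

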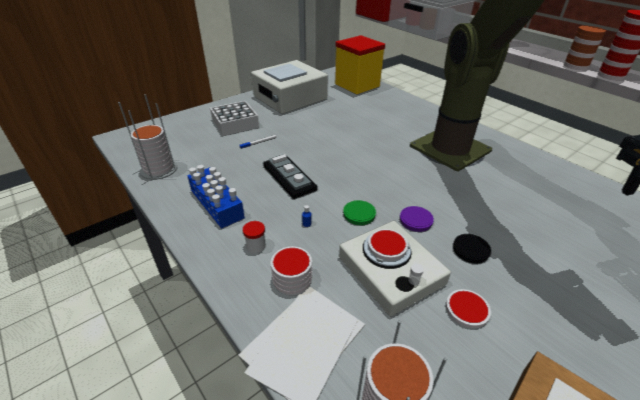

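The top view shows the red dish on the white counter at (231,198), with the vial at (190,189) and the dropper at (322,175). On the keypad the round key is at (376,202), the square key at (400,206) and the bar at (424,208). The scene view agrees: dish at (388,244), keypad at (290,175).

```bash
cat > h.py <<'E'
from plant import r
import numpy as np, cv2
from scipy.spatial.transform import Rotation as R
def ray(n,u,v,z):
    p=r.camera_params(n); d=R.from_quat(p["attitude"]).apply([(u-p["cx"])/p["fx"],(v-p["cy"])/p["fy"],1])
    return p["position"]+d*(z-p["position"][2])/d[2]
def blobs(n,im,mask,box,z,amin=15):
    x0,y0,x1,y1=box; m=np.zeros_like(mask); m[y0:y1,x0:x1]=mask[y0:y1,x0:x1]
    k,l,s,c=cv2.connectedComponentsWithStats(m.astype(np.uint8))
    for i in range(1,k):
        if s[i,4]>=amin:
            cn=cv2.findContours((l==i).astype(np.uint8),0,1)[0][0]; rc=cv2.minAreaRect(cn)
            w=np.array([ray(n,*q,z) for q in cv2.boxPoints(rc)])
            print(n,c[i].round(1),s[i,4],ray(n,*c[i],z).round(4),"sides",np.linalg.norm(w[1]-w[0]).round(4),np.linalg.norm(w[2]-w[1]).round(4),"dir",(w[1]-w[0])[:2].round(3))
E
python3 - <<'E'
from h import *
for n,bd,bk,bc in(("top",(205,170,260,225),(355,180,442,230),(175,155,275,240)),("scene",(360,225,415,270),(255,145,325,200),(335,215,455,315))):
    im=r.snapshot(n).astype(int); Rr,G,B=im[...,0],im[...,1],im[...,2]
    print("dish"); blobs(n,im,(Rr>120)&(G<80),bd,.074)
    for t in (110,150,170):
        print("keys",t); blobs(n,im,im.min(2)>t,bk,.045,6)
    print("casing"); blobs(n,im,im.min(2)>170,bc,.048,300)
    print("pad"); blobs(n,im,im.max(2)<60,bk,.02,100)
    cr=im[bk[1]:bk[3],bk[0]:bk[2]].astype(np.uint8)[:,:,::-1]
    cv2.imwrite(f"pics/k_{n}.png",cv2.resize(cr,None,fx=8,fy=8,interpolation=0))
E
```

```text
dish
top [230.2 197.7] 767 [0.569  0.2227 0.074 ] sides 0.0747 0.0772 dir [-0.001 -0.075]
keys 110
top [398.7 202.3] 1621 [ 0.5522 -0.2011  0.045 ] sides 0.22 0.1251 dir [-0.004 -0.22 ]
top [376.8 202.6] 91 [ 0.5522 -0.1452  0.045 ] sides 0.0254 0.0252 dir [ 0.018 -0.018]
top [423.7 207.5] 92 [ 0.5378 -0.2644  0.045 ] sides 0.0128 0.0434 dir [-0.    -0.013]
top [400.2 205. ] 101 [ 0.5452 -0.2047  0.045 ] sides 0.0255 0.0255 dir [-0.    -0.026]
keys 150
keys 170
casing
pad
top [395.6 206. ] 1002 [ 0.5439 -0.1971  0.02  ] sides 0.0827 0.1986 dir [ 0.082 -0.01 ]
dish
scene [387.6 242.4] 655 [0.5683 0.2226 0.074 ] sides 0.0767 0.0784 dir [-0.054 -0.054]
keys 110
scene [289.2 169.2] 2557 [ 0.551  -0.1892  0.045 ] sides 0.2256 0.2809 dir [-0.178  0.139]
scene [288.5 166.4] 49 [ 0.5441 -0.2027  0.045 ] sides 0.0304 0.0268 dir [-0.024  0.019]
scene [298.4 176.1] 52 [ 0.5502 -0.1441  0.045 ] sides 0.0303 0.0293 dir [-0.029  0.01 ]
keys 150
scene [260.  153.4] 22 [ 0.5725 -0.3179  0.045 ] sides 0.0265 0.0292 dir [-0.017 -0.021]
scene [279.2 156.6] 38 [ 0.5353 -0.2651  0.045 ] sides 0.044 0.0144 dir [-0.044  0.004]
scene [298.2 162.9] 13 [ 0.5097 -0.1999  0.045 ] sides 0.0094 0.0303 dir [-0.008 -0.005]
scene [288.5 166.1] 39 [ 0.543  -0.2043  0.045 ] sides 0.0281 0.025 dir [-0.028  0.003]
scene [298.2 175.9] 37 [ 0.5503 -0.1451  0.045 ] sides 0.0235 0.02 dir [-0.018  0.015]
scene [320.3 195.1] 15 [ 0.5562 -0.0352  0.045 ] sides 0.0108 0.0276 dir [-0.011 -0.001]
keys 170
scene [279.2 156.7] 29 [ 0.5355 -0.2648  0.045 ] sides 0.0418 0.0126 dir [-0.042  0.004]
scene [288.4 166.2] 31 [ 0.5435 -0.2041  0.045 ] sides 0.0213 0.0215 dir [-0.017  0.013]
scene [298.2 175.9] 31 [ 0.5503 -0.145   0.045 ] sides 0.0206 0.02 dir [-0.016  0.013]
casing
scene [396.4 263.4] 2706 [0.5799 0.2647 0.048 ] sides 0.2087 0.2605 dir [-0.205 -0.04 ]
pad
scene [289.6 181.9] 620 [ 0.5684 -0.1648  0.02  ] sides 0.1207 0.2603 dir [-0.109 -0.051]
```

View pics/k_top.png

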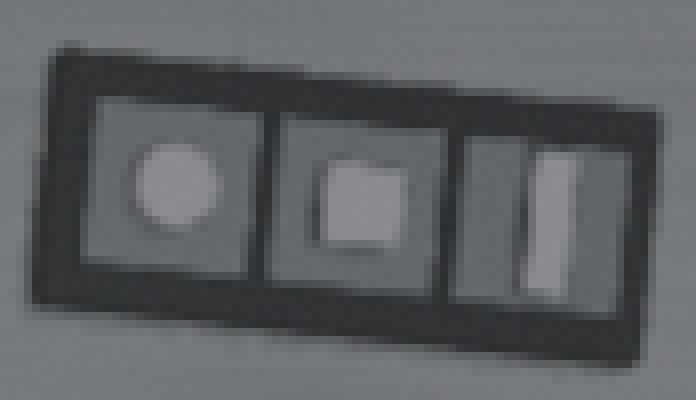

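The bar is the right-hand key of the keypad, centred at about (0.537, -0.2645). The dish is at about (0.5685, 0.2227). Both views agree within 2 mm and the sizes match.

```bash
cat >> h.py <<'E'
def delta(t):
    s=r.get_state(); q=R.from_quat(s["eef_rot"])
    print("t",s["clock"],"pos",s["tool_pos"].round(4),"F",s["contact_force"].round(1),"open",round(s["opening"],2),"d",q.inv().apply(np.array(t)-s["tool_pos"]).round(4),"z",q.as_matrix()[:,2].round(3),"x",q.as_matrix()[:,0].round(3))
E
python3 - <<'E'
from h import *
delta([.5686,.2227,.12])
E
```

```text
t 0.2 pos [0.2517 0.5717 0.2382] F [-0.8 -0.5 -0.1] open 1.0 d [-0.4306 -0.1916  0.1185] z [-0.    -0.001 -1.   ] x [-0.915  0.403 -0.   ]
```

>>> carry_out(
  plan=[
    {"rot": [0, 0, 0], "xyz": [-0.03, -0.013, 0.004], "grip": 255},
    {"rot": [0, 0, 0], "xyz": [-0.065, -0.029, 0.01], "grip": 255},
    {"rot": [0, 0, 0], "xyz": [-0.1, -0.045, 0.015], "grip": 255},
    {"rot": [0, 0, 0], "xyz": [-0.135, -0.06, 0.02], "grip": 255},
    {"rot": [0, 0, 0], "xyz": [-0.17, -0.076, 0.025], "grip": 255},
    {"rot": [0, 0, 0], "xyz": [-0.205, -0.091, 0.03], "grip": 255},
    {"rot": [0, 0, 0], "xyz": [-0.24, -0.107, 0.035], "grip": 255},
    {"rot": [0, 0, 0], "xyz": [-0.275, -0.122, 0.04], "grip": 255},
  ],
)

```text
clock: 0.87
tool_pos: [0.4553, 0.3478, 0.1984]
eef_rot: [0.206, 0.979, -0.0, -0.0]
contact_force: [0.4, 0.4, -0.3]
opening: 0.419
finger_force: 0.0
```

```bash
python3 - <<'E'
from h import *
delta([.5686,.2227,.1])
E
```

```text
t 0.8667 pos [0.4553 0.3478 0.1984] F [ 0.4  0.4 -0.3] open 0.42 d [-0.1541 -0.0689  0.0985] z [-0. -0. -1.] x [-0.915  0.403  0.   ]
```

>>> carry_out(
  plan=[
    {"rot": [0, 0, 0], "xyz": [-0.035, -0.016, 0.01], "grip": 255},
    {"rot": [0, 0, 0], "xyz": [-0.07, -0.031, 0.025], "grip": 255},
    {"rot": [0, 0, 0], "xyz": [-0.105, -0.047, 0.045], "grip": 255},
    {"rot": [0, 0, 0], "xyz": [-0.135, -0.06, 0.065], "grip": 255},
    {"rot": [0, 0, 0], "xyz": [-0.152, -0.068, 0.085], "grip": 255},
    {"rot": [0, 0, 0], "xyz": [-0.154, -0.069, 0.095], "grip": 255},
    {"rot": [0, 0, 0], "xyz": [-0.154, -0.069, 0.098], "grip": 255},
    {"rot": [0, 0, 0], "xyz": [-0.154, -0.069, 0.098], "grip": 255},
  ],
)

```text
clock: 1.53
tool_pos: [0.566, 0.2259, 0.1001]
eef_rot: [0.205, 0.979, 0.0, -0.001]
contact_force: [-0.3, 1.0, 0.0]
opening: 0.007
finger_force: 0.0
```

```bash
python3 - <<'E'
from h import *
delta([.5686,.2227,.07])
a=r.snapshot("scene")[150:330,290:490]; b=r.snapshot("top")[130:310,130:330]
cv2.imwrite("pics/a1.png",cv2.resize(np.hstack([a,b])[:,:,::-1],None,fx=2,fy=2))
E
```

```text
t 1.5333 pos [0.566  0.2259 0.1001] F [-0.3  1.   0. ] open 0.01 d [-0.0038 -0.0019  0.0301] z [-0.002  0.001 -1.   ] x [-0.916  0.401  0.003]
```

View pics/a1.png

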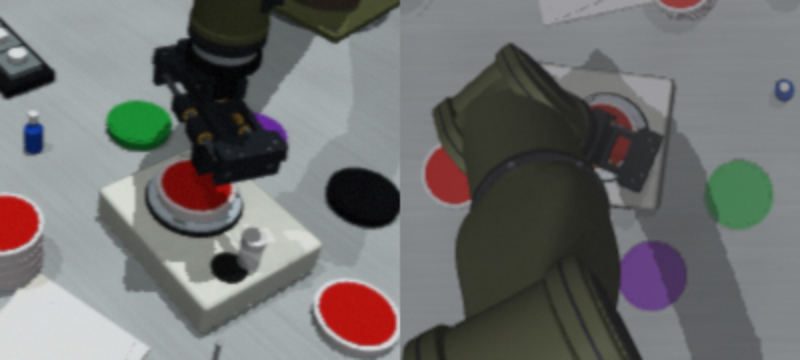

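The shut fingertips are over the red lid (crop at about (205,185)) and the gripper body is clear of the vial at (255,240). Lowering now.

>>> carry_out(
  plan=[
    {"rot": [0, 0, 0], "xyz": [-0.002, -0.001, 0.008], "grip": 255},
    {"rot": [0, 0, 0], "xyz": [-0.002, -0.001, 0.015], "grip": 255},
    {"rot": [0, 0, 0], "xyz": [-0.002, -0.001, 0.02], "grip": 255},
    {"rot": [0, 0, 0], "xyz": [-0.002, -0.001, 0.022], "grip": 255},
    {"rot": [0, 0, 0], "xyz": [-0.002, -0.001, 0.023], "grip": 255},
    {"rot": [0, 0, 0], "xyz": [-0.002, -0.001, 0.024], "grip": 255},
    {"rot": [0, 0, 0], "xyz": [-0.002, -0.001, 0.024], "grip": 255},
    {"rot": [0, 0, 0], "xyz": [-0.002, -0.001, 0.024], "grip": 255},
  ],
)

```text
clock: 2.3
tool_pos: [0.569, 0.2227, 0.0768]
eef_rot: [0.206, 0.979, 0.0, 0.0]
contact_force: [-1.3, 0.5, 0.0]
opening: 0.005
finger_force: 0.0
```

>>> carry_out(
  plan=[
    {"rot": [0, 0, 0], "xyz": [0, 0, 0.001], "grip": 255},
    {"rot": [0, 0, 0], "xyz": [0, 0, 0.002], "grip": 255},
    {"rot": [0, 0, 0], "xyz": [0, 0, 0.003], "grip": 255},
    {"rot": [0, 0, 0], "xyz": [0, 0, 0.004], "grip": 255},
    {"rot": [0, 0, 0], "xyz": [0, 0, 0.005], "grip": 255},
    {"rot": [0, 0, 0], "xyz": [0, 0, 0.005], "grip": 255},
    {"rot": [0, 0, 0], "xyz": [0, 0, 0.005], "grip": 255},
  ],
)

```text
clock: 2.88
tool_pos: [0.5691, 0.2227, 0.072]
eef_rot: [0.206, 0.979, 0.0, 0.0]
contact_force: [-0.5, 0.3, 4.4]
opening: 0.005
finger_force: 2.1
```

>>> carry_out(
  plan=[
    {"rot": [0, 0, 0], "xyz": [0, 0, 0.0005], "grip": 255},
    {"rot": [0, 0, 0], "xyz": [0, 0, 0.001], "grip": 255},
    {"rot": [0, 0, 0], "xyz": [0, 0, 0.0015], "grip": 255},
    {"rot": [0, 0, 0], "xyz": [0, 0, 0.002], "grip": 255},
    {"rot": [0, 0, 0], "xyz": [0, 0, 0.002], "grip": 255},
    {"rot": [0, 0, 0], "xyz": [0, 0, 0.002], "grip": 255},
    {"rot": [0, 0, 0], "xyz": [0, 0, 0.002], "grip": 255},
  ],
)

```text
clock: 3.47
tool_pos: [0.5691, 0.2227, 0.07]
eef_rot: [0.206, 0.979, 0.0, 0.0]
contact_force: [-1.0, -1.1, 5.4]
opening: 0.005
finger_force: 3.0
```

>>> carry_out(
  plan=[
    {"rot": [0, 0, 0], "xyz": [0, 0, 0.0004], "grip": 255},
    {"rot": [0, 0, 0], "xyz": [0, 0, 0.0008], "grip": 255},
    {"rot": [0, 0, 0], "xyz": [0, 0, 0.0008], "grip": 255},
    {"rot": [0, 0, 0], "xyz": [0, 0, 0.0008], "grip": 255},
  ],
)

```text
clock: 3.8
tool_pos: [0.5691, 0.2227, 0.0695]
eef_rot: [0.206, 0.979, 0.0, 0.0]
contact_force: [-1.1, -0.8, 7.5]
opening: 0.007
finger_force: 4.1
```

>>> carry_out(
  plan=[
    {"rot": [0, 0, 0], "xyz": [0, 0, -0.001], "grip": 255},
    {"rot": [0, 0, 0], "xyz": [0, 0, -0.003], "grip": 255},
    {"rot": [0, 0, 0], "xyz": [0, 0, -0.006], "grip": 255},
    {"rot": [0, 0, 0], "xyz": [0, 0, -0.01], "grip": 255},
    {"rot": [0, 0, 0], "xyz": [0, 0, -0.02], "grip": 255},
    {"rot": [0, 0, 0], "xyz": [0, 0, -0.035], "grip": 255},
    {"rot": [0, 0, 0], "xyz": [0, 0, -0.055], "grip": 255},
    {"rot": [0, 0, 0], "xyz": [0, 0, -0.075], "grip": 255},
  ],
)

```text
clock: 4.47
tool_pos: [0.5684, 0.2224, 0.1446]
eef_rot: [0.206, 0.979, -0.0, -0.001]
contact_force: [0.7, -0.1, -0.1]
opening: 0.004
finger_force: 0.0
```

```bash
python3 - <<'E'
from h import *
delta([.537,-.2645,.1])
E
```

```text
t 4.4667 pos [0.5684 0.2224 0.1446] F [ 0.7 -0.1 -0.1] open 0.0 d [-0.1674 -0.4583  0.0449] z [-0.001 -0.    -1.   ] x [-0.915  0.403  0.001]
```

>>> carry_out(
  plan=[
    {"rot": [0, 0, 0], "xyz": [-0.01, -0.026, -0.005], "grip": 255},
    {"rot": [0, 0, 0], "xyz": [-0.022, -0.06, -0.005], "grip": 255},
    {"rot": [0, 0, 0], "xyz": [-0.035, -0.095, -0.005], "grip": 255},
    {"rot": [0, 0, 0], "xyz": [-0.047, -0.13, -0.005], "grip": 255},
    {"rot": [0, 0, 0], "xyz": [-0.06, -0.165, -0.005], "grip": 255},
    {"rot": [0, 0, 0], "xyz": [-0.073, -0.2, -0.005], "grip": 255},
    {"rot": [0, 0, 0], "xyz": [-0.085, -0.235, -0.005], "grip": 255},
    {"rot": [0, 0, 0], "xyz": [-0.098, -0.27, -0.005], "grip": 255},
  ],
)

```text
clock: 5.13
tool_pos: [0.5493, -0.0656, 0.1494]
eef_rot: [0.206, 0.979, -0.0, -0.0]
contact_force: [0.5, 0.3, -0.9]
opening: 0.006
finger_force: 0.0
```

```bash
python3 - <<'E'
from h import *
delta([.537,-.2645,.08])
im=r.snapshot("scene").astype(int); blobs("scene",im,(im[...,0]>120)&(im[...,1]<80),(360,225,415,270),.074)
E
```

```text
t 5.1333 pos [ 0.5493 -0.0656  0.1494] F [ 0.5  0.3 -0.9] open 0.01 d [-0.0689 -0.1869  0.0694] z [-0. -0. -1.] x [-0.915  0.403  0.   ]
scene [387.7 242.4] 651 [0.5683 0.2227 0.074 ] sides 0.0782 0.0742 dir [-0.061  0.049]
```

The dish is back where it was, with the stage up.

>>> carry_out(
  plan=[
    {"rot": [0, 0, 0], "xyz": [-0.013, -0.035, 0], "grip": 255},
    {"rot": [0, 0, 0], "xyz": [-0.026, -0.07, 0], "grip": 255},
    {"rot": [0, 0, 0], "xyz": [-0.039, -0.105, 0.005], "grip": 255},
    {"rot": [0, 0, 0], "xyz": [-0.052, -0.14, 0.02], "grip": 255},
    {"rot": [0, 0, 0], "xyz": [-0.063, -0.17, 0.04], "grip": 255},
    {"rot": [0, 0, 0], "xyz": [-0.069, -0.187, 0.06], "grip": 255},
    {"rot": [0, 0, 0], "xyz": [-0.069, -0.187, 0.07], "grip": 255},
    {"rot": [0, 0, 0], "xyz": [-0.069, -0.187, 0.07], "grip": 255},
  ],
)

```text
clock: 5.85
tool_pos: [0.5357, -0.263, 0.0768]
eef_rot: [0.207, 0.978, 0.0, -0.002]
contact_force: [-0.3, 0.8, 0.7]
opening: 0.004
finger_force: 0.0
```

```bash
python3 - <<'E'
from h import *
delta([.537,-.2645,.05])
a=r.snapshot("scene")[100:230,220:360]; b=r.snapshot("top")[140:270,350:490]
cv2.imwrite("pics/a2.png",cv2.resize(np.hstack([a,b])[:,:,::-1],None,fx=2.8,fy=2.8))
E
```

```text
t 5.85 pos [ 0.5357 -0.263   0.0768] F [-0.3  0.8  0.7] open 0.0 d [-0.0019 -0.0008  0.0268] z [-0.004  0.002 -1.   ] x [-0.914  0.405  0.004]
```

View pics/a2.png

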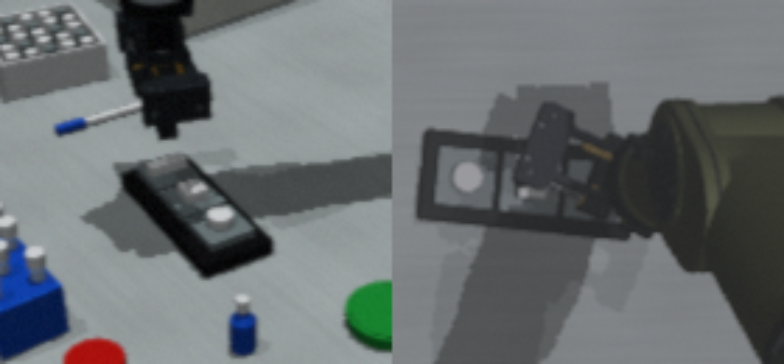

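The fingertips (crop at (168,130)) are above the bar end of the keypad, clear of the square key (190,188). Lowering.

>>> carry_out(
  plan=[
    {"rot": [0, 0, 0], "xyz": [0, 0, 0.008], "grip": 255},
    {"rot": [0, 0, 0], "xyz": [0, 0, 0.016], "grip": 255},
    {"rot": [0, 0, 0], "xyz": [0, 0, 0.024], "grip": 255},
    {"rot": [0, 0, 0], "xyz": [0, 0, 0.028], "grip": 255},
    {"rot": [0, 0, 0], "xyz": [0, 0, 0.03], "grip": 255},
    {"rot": [0, 0, 0], "xyz": [0, 0, 0.031], "grip": 255},
    {"rot": [0, 0, 0], "xyz": [0, 0, 0.031], "grip": 255},
    {"rot": [0, 0, 0], "xyz": [0, 0, 0.031], "grip": 255},
  ],
)

```text
clock: 6.62
tool_pos: [0.5378, -0.263, 0.048]
eef_rot: [0.206, 0.979, 0.0, 0.0]
contact_force: [-0.3, -0.4, 0.0]
opening: 0.003
finger_force: 0.0
```

>>> carry_out(
  plan=[
    {"rot": [0, 0, 0], "xyz": [0, -0.0015, 0.002], "grip": 255},
    {"rot": [0, 0, 0], "xyz": [0, -0.0015, 0.0035], "grip": 255},
    {"rot": [0, 0, 0], "xyz": [0, -0.0015, 0.0045], "grip": 255},
    {"rot": [0, 0, 0], "xyz": [0, -0.0015, 0.0055], "grip": 255},
    {"rot": [0, 0, 0], "xyz": [0, -0.0015, 0.0065], "grip": 255},
    {"rot": [0, 0, 0], "xyz": [0, -0.0015, 0.007], "grip": 255},
    {"rot": [0, 0, 0], "xyz": [0, -0.0015, 0.007], "grip": 255},
    {"rot": [0, 0, 0], "xyz": [0, -0.0015, 0.007], "grip": 255},
  ],
)

```text
clock: 7.28
tool_pos: [0.5372, -0.2647, 0.0411]
eef_rot: [0.206, 0.979, -0.0, 0.0]
contact_force: [-0.5, -1.0, 4.3]
opening: 0.006
finger_force: 2.2
```

>>> carry_out(
  plan=[
    {"rot": [0, 0, 0], "xyz": [0, 0, 0.0005], "grip": 255},
    {"rot": [0, 0, 0], "xyz": [0, 0, 0.001], "grip": 255},
    {"rot": [0, 0, 0], "xyz": [0, 0, 0.001], "grip": 255},
    {"rot": [0, 0, 0], "xyz": [0, 0, 0.001], "grip": 255},
  ],
)

```text
clock: 7.62
tool_pos: [0.5372, -0.2647, 0.0405]
eef_rot: [0.206, 0.979, -0.0, 0.0]
contact_force: [0.8, -1.0, 8.0]
opening: 0.003
finger_force: 4.0
```

>>> carry_out(
  plan=[
    {"rot": [0, 0, 0], "xyz": [0, 0, -0.001], "grip": 255},
    {"rot": [0, 0, 0], "xyz": [0, 0, -0.003], "grip": 255},
    {"rot": [0, 0, 0], "xyz": [0, 0, -0.007], "grip": 255},
    {"rot": [0, 0, 0], "xyz": [0, 0, -0.02], "grip": 255},
    {"rot": [0, 0, 0], "xyz": [0, 0, -0.045], "grip": 255},
    {"rot": [0, 0, 0], "xyz": [0, 0, -0.08], "grip": 255},
    {"rot": [0, 0, 0], "xyz": [0, 0, -0.11], "grip": 255},
    {"rot": [0, 0, 0], "xyz": [0, 0, -0.13], "grip": 255},
  ],
)

```text
clock: 8.28
tool_pos: [0.5376, -0.2636, 0.1732]
eef_rot: [0.205, 0.979, 0.0, 0.001]
contact_force: [0.4, 0.4, -0.2]
opening: 0.003
finger_force: 0.0
```

>>> carry_out(
  plan=[
    {"rot": [0, 0, 0], "xyz": [0, 0, 0], "grip": 255},
    {"rot": [0, 0, 0], "xyz": [0, 0, 0], "grip": 255},
    {"rot": [0, 0, 0], "xyz": [0, 0, 0], "grip": 255},
    {"rot": [0, 0, 0], "xyz": [0, 0, 0], "grip": 255},
  ],
)

```text
clock: 8.62
tool_pos: [0.5358, -0.2637, 0.1686]
eef_rot: [0.206, 0.979, 0.0, -0.002]
contact_force: [-0.4, -0.2, -0.3]
opening: 0.004
finger_force: 0.0
```

```bash
python3 - <<'E'
from h import *
cv2.imwrite("pics/end.png",r.snapshot("scene")[:,:,::-1])
im=r.snapshot("scene").astype(int); blobs("scene",im,(im[...,0]>120)&(im[...,1]<80),(360,225,415,270),.074)
E
```

```text
scene [387.7 242.4] 654 [0.5682 0.2227 0.074 ] sides 0.0767 0.0784 dir [-0.054 -0.054]
```

View pics/end.png

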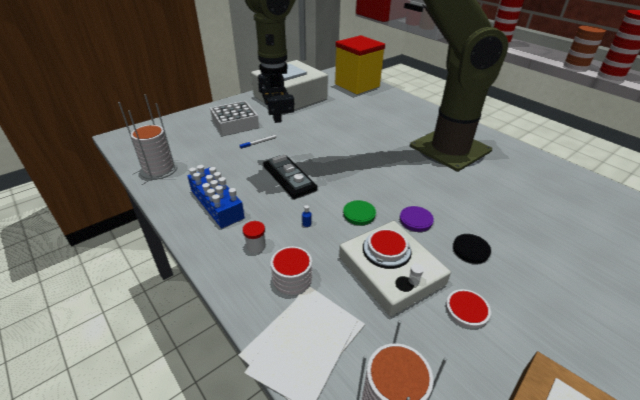

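The bar reached its stop: the force jumped to 8 N at z = 0.0405. The picture shows the tool withdrawn at (277,110), the dish in place at (388,242) and all bystanders where they were. Handing in.

```bash
python3 -c "
from plant import r
print(r.finish_job())"
```

```text
the job is handed in; nothing more can be done
None
```

I pressed the dish lid (7.5 N, stage about 4.5 mm down) and let it come back up. Then I pressed the bar key to its stop (8 N) and withdrew, and handed the job in at about 9 s; the dish and bystanders showed no visible movement, and no verdict came back.

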